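# Empty the blue rinsing drum into its tray

### The job

The washed grinding balls of the tissue mill are still in the rinsing drum with the blue ends. Turn that drum by its crank until its port faces straight down and both balls have dropped into the white tray beneath it, and leave it standing with the port down. Leave the drum with the orange ends as it is.

Things in the scene. Friction and masses are not known exactly. Their poses are not given: they have to be found in the camera images.
- blue_cradle: fixed cradle (base 170 x 130 mm along x, y; grey stands 132 mm high at y = +-50) of the white drum with BLUE ends, 106 mm across, 84 long. Origin: under its base, on the bench; z up; y along the drum's level axis, which is 115 mm up; crank at the -y end; x across, away from the robot, give or take yaw 0.45. White catch tray under the drum: 130 x 85 mm, floor 10 and rim 42 mm up
- blue_drum (a joint): turn of the blue drum about the cradle's +y, rad. 0: port straight up; growing, the port goes over towards the cradle's +x and down; pi: straight down. Stops at 0 and 3.7; starts at 0.6 to 1.5. The port is a gap in the drum's side, 50 mm wide, 74 long, with two blue lips. Friction (0.12 N m, 2.5 N at the crank) holds it where it is left. The balls drop out when the port is near straight down
- blue_grip (a point): middle of the blue crank sleeve, a bar 16 mm across, 58 long, parallel to cradle y, free-turning on its pin, clear all round for a grip from above. In the cradle's frame y = -101 mm; at joint value q, x = 50 sin(q - 1.92), z = 115 + 50 cos(q - 1.92) mm: it goes over the top from -x to +x and is 132 mm high at port down. Its crank arm lies at y = -60 to -68 mm
- ball1_center (a point): a plain steel grinding ball, 25 mm across, 64 g nominal (varies); the point is its centre. At the start it lies inside the blue drum
- ball2_center (a point): a plain steel grinding ball, 25 mm across, 64 g nominal (varies); the point is its centre. At the start it lies inside the blue drum
- orange_grip (a point): middle of the crank sleeve of the other drum: ORANGE ends and sleeve, same shape, on its own cradle 0.25 m or more to one side of the blue one. It must stay as it is

How it is judged:
By the outcome, as a careful person would: the job done as asked, in the order asked, and still so for the second after the job is handed in, with the robot touching nothing.
It also fails if it takes over 38 s, if anything falls off the work surface, if the arm or the gripper's body presses on something with over 40 N, if the wrist force passes 120 N, or if a joint passes its speed limit or range.

### The arm

A 7-joint arm with a two-finger parallel gripper is mounted at the origin on the work surface. World frame = base frame: x ahead of the robot, y to its left, z up, the work surface at z = 0. Lengths are in m, angles in rad, forces in N, time in s.
With the tool pointing down it reaches from about 0.4 to 0.85 m from the base axis. Payload 10.4 kg.
Tool frame: the origin (TCP) lies between the finger pads; the fingertips stand 19 mm ahead of it and the grasp point (between the pads) is the TCP; z points along the fingers, x is the direction in which the jaws open and shut, and the axes are right-handed (so a half turn about z gives the same grasp; the last joint's range is limited). The gripper opens to 87 mm and grips with 3 to 60 N. Pads are 19 mm wide; open, the fingers measure 117 mm over their backs; the gripper's body (75 mm by 190 mm) begins 51 mm behind the grasp point.
Start: joints at [-1.343, 0.332, -0.065, 1.46, 0.022, 1.35, -0.088], TCP at [0.155, 0.605, 0.242] pointing down, gripper open.
Joint ranges: [-2.6, 2.6], [-0.5, 2.12], [-1.47, 1.34], [0.16, 2.42], [-1.27, 4.41], [0.06, 2.06], [-2.6, 2.6]. Speed limits (rad/s): [2.22, 2.22, 2.79, 2.79, 3.14, 3.14, 3.14].

### API

Orientations are given as a unit quaternion [x, y, z, w].
In Python, from bench import * gives the robot as it stands.
- The arm moves only by the tool step_arm, never from a script. Its argument "commands" is a list of rows, each a list of 6 numbers: the shift along the tool's x, y, z in m, then the turn, a rotation vector about the tool's x, y, z in rad. In form: [[tx, ty, tz, rx, ry, rz], ...]. A call has 1 to 12 rows; each row shifts and turns the commanded pose from where the row before left it, along the tool's axes as they then stand; what a row does not reach is not made up. A row lasts 1/10 s, in which the tool goes at most 50 mm and 8.59 degrees, less where a joint would pass 70% of its speed; a pose out of reach is approached as far as the arm can. A call with a gripper value outside its range is refused whole. "gripper" is the opening, from 0 (shut) to 1 (fully open), set as the call begins (left out, the last holds). The fingers move at their own pace and stop on an object; "grip_force" is the grip in N (left out, the last holds). Time passes only in rows, so rows that do not move let the fingers close. It gives the time, the measured TCP pose, the force and the opening at its end, in the units of the state.
- read_state(): the state, without advancing time (a new reading comes with each control period).
- camera(name): name is "side" or "top"; returns the picture (480x640x3 uint8, red, green, blue); there is no depth.
- get_calibration(name): a dict with "fx", "fy", "cx", "cy" (pixels), "R" (3x3) and "t" (3): a world point X has camera coordinates R X + t. Camera axes: x right, y down, z forward; pixel columns grow to the right and rows downward; lengths in m; the calibration is good to about 2 mm. A picture is of the moment at which its call begins. get_calibration takes no time and is no camera call.
- close_job(): hands the job in, once; it reports no verdict.
The state is a dict: "time": time; "joint_positions": joint angles; "joint_vel": joint speeds; "joint_torque": joint torques, N m; "ee_pos": TCP position; "eef_rot": TCP orientation; "ft_force": force on the tool from outside, world axes, zero at the start; "torque": the same for the moment, N m; "width": finger opening in m.
Only numpy, scipy, OpenCV 4.12 (cv2) and the standard library are available. Lean on these libraries where they do the work, as an engineer would, in place of code of your own. Each camera call takes 0.05 s, during which the arm holds its last target. There are 200 camera calls.

## Working session

There is one attempt and no reset: what is moved stays moved. The work goes in short steps, Python scripts to look and compute and a tool call to move; the robot and the scene stay as the last step left them, time stands still between calls to the robot, and variables do not carry over. Pictures are saved under pics/ and viewed, on a budget of 10 in all, crops included, one or two more only if the job needs it, and the job is handed in when it is done.

Besides the shell and the picture viewer there is one more tool, called after "Emit:" as name(argument=value, ...) on one line, values as JSON. step_arm: Moves the arm, as the interface text tells. Its arguments: {"type":"object","properties":{"commands":{"type":"array","items":{"type":"array","items":{"type":"number"}}},"gripper":{"type":"number"},"grip_force":{"type":"number"}},"required":["commands"]}

```bash
mkdir -p pics
python3 - <<'E'
from bench import *
import cv2
s=read_state();print(s)
for n in("top","side"):
    cv2.imwrite(f"pics/{n}0.png",camera(n)[:,:,::-1]);print(n,get_calibration(n))
E
```

```text
{'time': 0.0, 'joint_positions': array([-1.3426363 ,  0.33287634, -0.06470125,  1.46095055,  0.02158389,
        1.34989592, -0.08848694]), 'joint_vel': array([ 0.00016377,  0.00144886, -0.00016736,  0.00076214, -0.00144055,
       -0.00047873, -0.00230357]), 'joint_torque': array([-3.84330478e-04, -6.23269629e+01,  2.41437438e-02, -3.89906394e+01,
       -6.14809804e-02,  3.97624075e-02,  1.40548309e-04]), 'ee_pos': array([0.1549962 , 0.60509954, 0.24074672]), 'eef_rot': array([ 7.89971126e-01,  6.13143625e-01, -5.51054855e-04,  4.59802643e-04]), 'ft_force': array([ 0.79751686, -0.4910944 ,  0.48568778]), 'torque': array([ 0.00695845, -0.00190656,  0.00096535]), 'width': 0.0870767915076394}
top {'fx': 566.0958796442777, 'fy': 566.0958796442777, 'cx': 320.34681307931146, 'cy': 238.8190055937289, 'R': array([[-0.03838587, -0.99924999,  0.0050972 ],
       [-0.97511446,  0.0363431 , -0.21870291],
       [ 0.21835363, -0.01336546, -0.97577818]]), 't': array([0.01703291, 0.53487038, 0.91584122])}
side {'fx': 455.842761935317, 'fy': 455.842761935317, 'cx': 322.26795259819954, 'cy': 240.01204612449416, 'R': array([[-0.95853183, -0.28452056,  0.01627232],
       [-0.17651338,  0.54789579, -0.81771219],
       [ 0.2237404 , -0.78667544, -0.57539724]]), 't': array([0.50740372, 0.176032  , 0.74874302])}
```

View pics/top0.png

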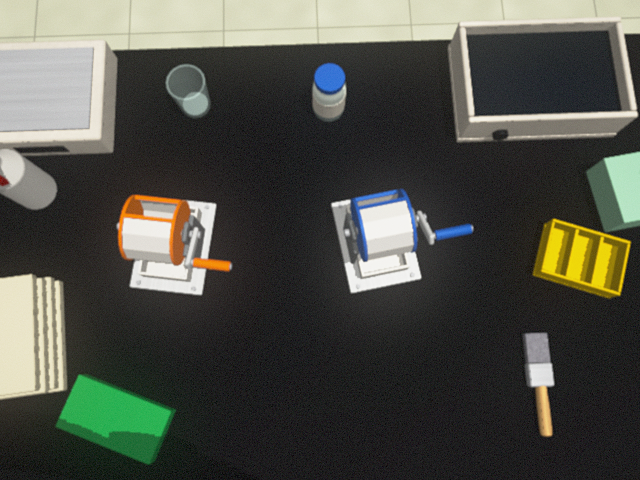

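View pics/side0.png

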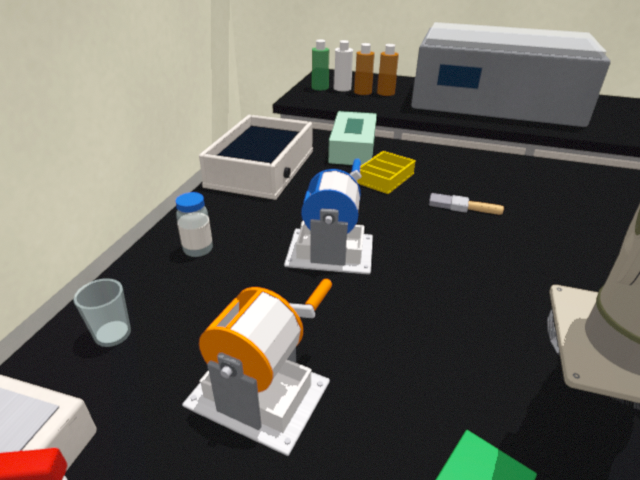

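Top: blue cradle is centred around px (378,243), with its crank sleeve about (437–473, 229–236). Orange is at (172,247). Side: blue drum is at (330,205). I'll enlarge the blue drum in both views.

Run:
```python
import cv2,numpy as np
a=cv2.imread("pics/top0.png")[180:300,325:485];b=cv2.imread("pics/side0.png")[155:275,275:395]
a=cv2.resize(a,None,fx=5,fy=5,interpolation=cv2.INTER_CUBIC);cv2.imwrite("pics/c1.png",a)
cv2.imwrite("pics/c2.png",cv2.resize(b,None,fx=5,fy=5,interpolation=cv2.INTER_CUBIC))
```

```text
(no output)
```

View pics/c1.png

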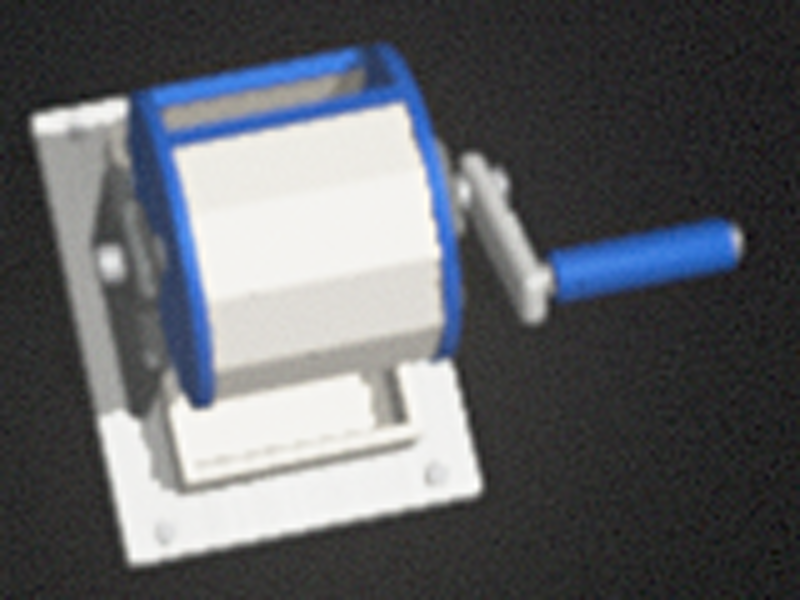

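View pics/c2.png

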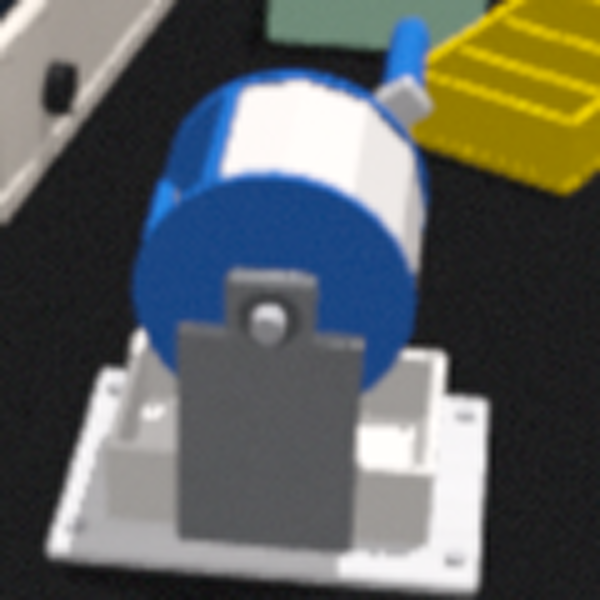

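Crops: base corners in c1 are (130,565), (482,492) and (32,115), with the sleeve running (560,275)–(730,240). In c2 the +y axle tip is (268,322) and the base bottom corners are (50,558) and (476,592). Now I'll fit the pose.

```bash
cat > h.py <<'E'
import numpy as np
from scipy.spatial.transform import Rotation as Ro
from bench import *
def proj(n,X):
    c=get_calibration(n);p=c["R"]@X+c["t"];return np.array([c["fx"]*p[0]/p[2]+c["cx"],c["fy"]*p[1]/p[2]+c["cy"]])
def world(P,L):
    x,y,a=P;return np.array([x+np.cos(a)*L[0]-np.sin(a)*L[1],y+np.sin(a)*L[0]+np.cos(a)*L[1],L[2]])
def grip(q,y=-.101): return np.array([.05*np.sin(q-1.92),y,.115+.05*np.cos(q-1.92)])
E
python3 - <<'E'
from h import *
from scipy.optimize import least_squares
T=lambda u,v:np.array([325+(u+.5)/5-.5,180+(v+.5)/5-.5]);S=lambda u,v:np.array([275+(u+.5)/5-.5,155+(v+.5)/5-.5])
def res(p):
    P=p[:3];q=p[3];h=p[4];ya=p[5]
    O=[("top",(-.085,.065,h),T(130,562)),("top",(-.085,-.065,h),T(482,490)),("top",(.085,.065,h),T(33,118)),
     ("side",(.085,.065,0),S(50,560)),("side",(-.085,.065,0),S(475,593)),("side",(-.085,-.065,h),S(490,400)),
     ("top",(0,ya,.115),T(108,262)),("side",(0,ya,.115),S(267,324)),
     ("top",grip(q,-.072),T(557,275)),("top",grip(q,-.130),T(730,240))]
    return np.concatenate([proj(n,world(P,L))-m for n,L,m in O])
best=min((least_squares(res,[.6,-.1,.1,q0,.008,.06],x_scale=[.1,.1,.1,1,.01,.01]) for q0 in(.7,1,1.4)),key=lambda r:r.cost)
print(best.x.round(4),best.cost);print(res(best.x).reshape(-1,2).round(1))
P=best.x[:3]
for q in(best.x[3],1.92,np.pi):print(q,world(P,grip(q)))
s=read_state();print(Ro.from_quat(s["eef_rot"]).as_matrix().round(3))
E
```

```text
[ 0.5427 -0.105   0.1658  1.0105  0.0042  0.0606] 2.18905058437628
[[ 0.4  0.1]
 [ 0.7 -0.1]
 [ 0.1 -0.9]
 [-0.1 -0.1]
 [ 0.4  1. ]
 [-0.2  0.6]
 [ 0.2 -0.2]
 [ 0.6  0.6]
 [-0.8  0.1]
 [ 0.3 -0.1]]
1.0104715727887903 [ 0.52042116 -0.21108262  0.1457059 ]
1.92 [ 0.55934054 -0.20456882  0.165     ]
3.141592653589793 [ 0.6056783  -0.19681344  0.13210748]
[[ 0.248  0.969 -0.   ]
 [ 0.969 -0.248 -0.001]
 [-0.001  0.    -1.   ]]
```

Emit:
step_arm(commands=[[-0.022, 0.036, -0.001, 0, 0, 0], [-0.022, 0.036, -0.001, 0, 0, 0], [-0.022, 0.036, -0.001, 0, 0, 0], [-0.022, 0.036, -0.001, 0, 0, 0], [-0.022, 0.036, -0.001, 0, 0, 0], [-0.022, 0.036, -0.001, 0, 0, 0], [-0.022, 0.036, -0.001, 0, 0, 0], [-0.022, 0.036, -0.001, 0, 0, 0], [-0.022, 0.036, -0.001, 0, 0, 0], [-0.022, 0.036, -0.001, 0, 0, 0]], gripper=1)

```text
time: 1.1
ee_pos: [0.4501, 0.3015, 0.2514]
eef_rot: [0.79, 0.613, -0.0, -0.0]
ft_force: [0.5, -0.1, -0.5]
width: 0.0874
```

Emit:
step_arm(commands=[[-0.04, 0.016, 0, 0, 0, 0], [-0.04, 0.016, 0, 0, 0, 0], [-0.04, 0.016, 0, 0, 0, 0], [-0.04, 0.016, 0, 0, 0, 0], [-0.04, 0.016, 0, 0, 0, 0], [-0.04, 0.016, 0, 0, 0, 0], [-0.04, 0.016, 0, 0, 0, 0], [-0.04, 0.016, 0, 0, 0, 0], [-0.04, 0.016, 0, 0, 0, 0], [-0.04, 0.016, 0, 0, 0, 0], [-0.04, 0.016, 0, 0, 0, 0], [-0.04, 0.016, 0, 0, 0, 0]])

```text
time: 2.3
ee_pos: [0.516, -0.2112, 0.2514]
eef_rot: [0.79, 0.613, 0.0, -0.0]
ft_force: [0.1, 0.3, -0.5]
width: 0.0871
```

Emit:
step_arm(commands=[[0, 0, 0, 0, 0, 0.144], [0, 0, 0, 0, 0, 0.144], [0, 0, 0, 0, 0, 0.144], [0, 0, 0, 0, 0, 0.144], [0, 0, 0, 0, 0, 0.144], [0, 0, 0, 0, 0, 0.144], [0, 0, 0, 0, 0, 0.144], [0, 0, 0, 0, 0, 0.146], [0, 0, 0, 0, 0, 0], [0, 0, 0, 0, 0, 0]])

```text
time: 3.3
ee_pos: [0.516, -0.2095, 0.2513]
eef_rot: [0.996, 0.085, -0.0, -0.0]
ft_force: [0.5, 0.9, -0.2]
width: 0.0869
```

```bash
cat >> h.py <<'E'
P=np.array([.5427,-.105,.1658])
def to(L):
    s=read_state();M=Ro.from_quat(s["eef_rot"]).as_matrix();w=world(P,L)
    print("t",s["time"],"ee",s["ee_pos"].round(4),"goal",w.round(4),"tool delta",(M.T@(w-s["ee_pos"])).round(4),"F",s["ft_force"].round(1),"w",round(s["width"],4))
    a=P[2];G=np.array([[np.cos(a),np.sin(a),0],[np.sin(a),-np.cos(a),0],[0,0,-1]]);print("rotvec",Ro.from_matrix(M.T@G).as_rotvec().round(4),"j",s["joint_positions"].round(2))
E
python3 -c "
from h import *
to(grip(1.0105,-.106))"
```

```text
t 3.3 ee [ 0.516  -0.2095  0.2513] goal [ 0.5213 -0.2161  0.1457] tool delta [0.0041 0.0074 0.1056] F [ 0.5  0.9 -0.2] w 0.0869
rotvec [-0.0002  0.0004  0.0048] j [-0.41  0.21  0.83  1.67 -0.16  1.33  0.62]
```

Emit:
step_arm(commands=[[0.004, 0.007, 0.02, 0, 0, 0.005], [0, 0, 0.02, 0, 0, 0], [0, 0, 0.02, 0, 0, 0], [0, 0, 0.02, 0, 0, 0], [0, 0, 0.015, 0, 0, 0], [0, 0, 0.01, 0, 0, 0], [0, 0, 0, 0, 0, 0]])

```text
time: 4.0
ee_pos: [0.5207, -0.2157, 0.1455]
eef_rot: [0.997, 0.081, -0.001, -0.0]
ft_force: [-1.1, 0.5, 1.0]
width: 0.0871
```

Emit:
step_arm(commands=[[0, 0, 0, 0, 0, 0], [0, 0, 0, 0, 0, 0], [0, 0, 0, 0, 0, 0], [0, 0, 0, 0, 0, 0], [0, 0, 0, 0, 0, 0], [0, 0, 0, 0, 0, 0], [0, 0, 0, 0, 0, 0], [0, 0, 0, 0, 0, 0], [0, 0, 0, 0, 0, 0], [0, 0, 0, 0, 0, 0]], gripper=0, grip_force=15)

```text
time: 5.0
ee_pos: [0.5215, -0.2158, 0.1466]
eef_rot: [0.997, 0.08, 0.0, 0.0]
ft_force: [0.5, -0.1, -2.9]
width: 0.0154
```

Run:
```python
from h import *
import cv2
to(grip(1.0105,-.106))
a=camera("top")[150:310,305:505,::-1];b=camera("side")[125:285,250:410,::-1]
f=lambda x:cv2.resize(x,None,fx=2.2,fy=2.2,interpolation=cv2.INTER_CUBIC)
cv2.imwrite("pics/g1.png",np.hstack([f(a),f(b)]))
# arc from actual
q=np.linspace(1.0105,np.pi,23);g=np.array([grip(v) for v in q]);d=np.diff(g,axis=0)
print((np.c_[d[:,0],-d[:,2]]*1000).round(1).tolist())
```

```text
t 5.0 ee [ 0.5215 -0.2158  0.1466] goal [ 0.5213 -0.2161  0.1457] tool delta [-0.0003  0.0002  0.0009] F [ 0.5 -0.1 -2.9] w 0.0154
rotvec [ 0.0001 -0.0007 -0.0047] j [-0.35  0.34  0.79  1.78 -0.27  1.13  0.69]
[[3.2, -3.7], [3.5, -3.4], [3.8, -3.0], [4.1, -2.6], [4.3, -2.2], [4.5, -1.8], [4.7, -1.3], [4.8, -0.9], [4.8, -0.4], [4.8, 0.1], [4.8, 0.5], [4.7, 1.0], [4.6, 1.4], [4.5, 1.9], [4.3, 2.3], [4.0, 2.7], [3.7, 3.1], [3.4, 3.4], [3.1, 3.7], [2.7, 4.0], [2.3, 4.3], [1.9, 4.5]]
```

View pics/g1.png

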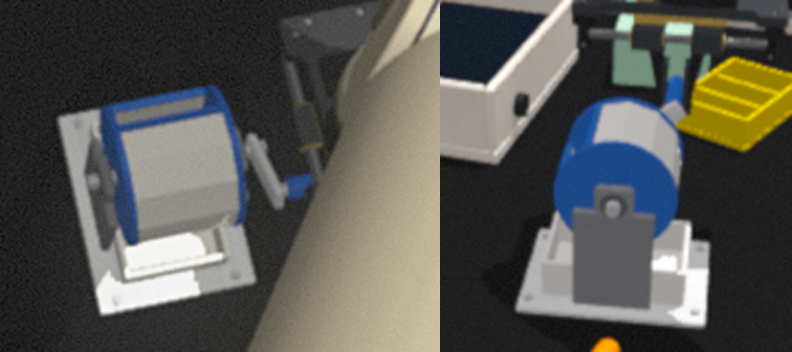

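The view shows the sleeve held between the pads, and the width reads 15.4 mm. Now I'll turn the crank along its arc.

Emit:
step_arm(commands=[[0.0032, 0, -0.0037, 0, 0, 0], [0.0035, 0, -0.0034, 0, 0, 0], [0.0038, 0, -0.003, 0, 0, 0], [0.0041, 0, -0.0026, 0, 0, 0], [0.0043, 0, -0.0022, 0, 0, 0], [0.0045, 0, -0.0018, 0, 0, 0], [0.0047, 0, -0.0013, 0, 0, 0], [0.0048, 0, -0.0009, 0, 0, 0], [0.0048, 0, -0.0004, 0, 0, 0], [0.0048, 0, 0.0001, 0, 0, 0], [0.0048, 0, 0.0005, 0, 0, 0]])

```text
time: 6.2
ee_pos: [0.5691, -0.2079, 0.1658]
eef_rot: [0.997, 0.081, 0.001, -0.0]
ft_force: [-3.1, 2.5, 4.2]
width: 0.0155
```

Emit:
step_arm(commands=[[0.0047, 0, 0.001, 0, 0, 0], [0.0046, 0, 0.0014, 0, 0, 0], [0.0045, 0, 0.0019, 0, 0, 0], [0.0043, 0, 0.0023, 0, 0, 0], [0.004, 0, 0.0027, 0, 0, 0], [0.0037, 0, 0.0031, 0, 0, 0], [0.0034, 0, 0.0034, 0, 0, 0], [0.0031, 0, 0.0037, 0, 0, 0], [0.0027, 0, 0.004, 0, 0, 0], [0.0023, 0, 0.0043, 0, 0, 0], [0.0019, 0, 0.0045, 0, 0, 0], [0, 0, 0, 0, 0, 0]])

```text
time: 7.4
ee_pos: [0.6077, -0.2014, 0.1322]
eef_rot: [0.997, 0.081, 0.001, 0.0]
ft_force: [7.7, 1.6, 0.3]
width: 0.0156
```

Run:
```python
from h import *
import cv2
to(grip(np.pi,-.106))
a=camera("top")[150:310,305:505,::-1];b=camera("side")[125:285,250:410,::-1]
f=lambda x:cv2.resize(x,None,fx=2.2,fy=2.2,interpolation=cv2.INTER_CUBIC)
cv2.imwrite("pics/g2.png",np.hstack([f(a),f(b)]))
```

```text
t 7.4 ee [ 0.6077 -0.2014  0.1322] goal [ 0.6065 -0.2018  0.1321] tool delta [-0.0012  0.0002  0.0001] F [7.7 1.6 0.3] w 0.0156
rotvec [ 0.0003 -0.0013 -0.004 ] j [-0.29  0.53  0.73  1.58 -0.37  1.17  0.68]
```

View pics/g2.png

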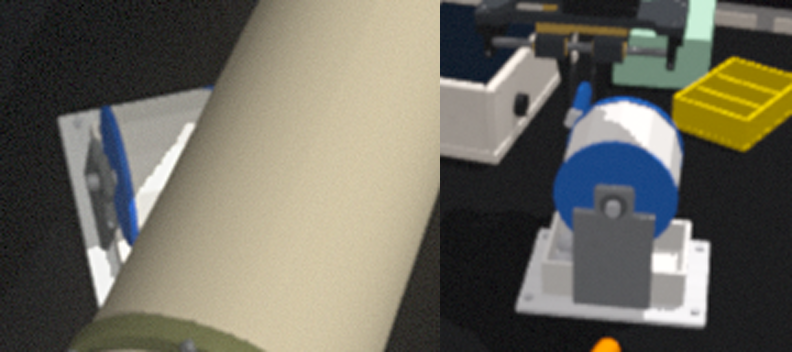

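Holding at q≈π, with force within limits. The balls aren't visible from here, so I'll relax the radial strain, release and retreat upwards to look.

Emit:
step_arm(commands=[[-0.0012, 0, 0, 0, 0, 0], [0, 0, 0, 0, 0, 0], [0, 0, 0, 0, 0, 0]])

```text
time: 7.8
ee_pos: [0.6073, -0.2015, 0.133]
eef_rot: [0.997, 0.081, 0.002, 0.0]
ft_force: [9.3, 3.7, 0.7]
width: 0.0154
```

Emit:
step_arm(commands=[[0, 0, 0, 0, 0, 0], [0, 0, 0, 0, 0, 0], [0, 0, 0, 0, 0, 0], [0, 0, 0, 0, 0, 0], [0, 0, 0, 0, 0, 0], [0, 0, 0, 0, 0, 0], [0, 0, 0, 0, 0, 0], [0, 0, 0, 0, 0, 0]], gripper=1)

```text
time: 8.6
ee_pos: [0.6054, -0.2022, 0.1329]
eef_rot: [0.997, 0.08, 0.0, -0.0]
ft_force: [-0.1, 0.4, -0.3]
width: 0.0716
```

Emit:
step_arm(commands=[[0, 0, -0.02, 0, 0, 0], [0, 0, -0.03, 0, 0, 0], [0, 0, -0.03, 0, 0, 0], [0, 0, -0.03, 0, 0, 0], [0, 0.04, 0, 0, 0, 0], [0, 0.04, 0, 0, 0, 0], [0, 0.04, 0, 0, 0, 0], [0, 0.04, 0, 0, 0, 0], [0, 0.04, 0, 0, 0, 0], [0, 0.04, 0, 0, 0, 0], [0, 0, 0, 0, 0, 0]])

```text
time: 9.7
ee_pos: [0.6407, -0.4455, 0.2406]
eef_rot: [0.997, 0.077, -0.002, 0.001]
ft_force: [-0.6, 0.1, -0.6]
width: 0.087
```

Run:
```python
from h import *
import cv2
A=camera("top")[:,:,::-1];B=camera("side")[:,:,::-1]
cv2.imwrite("pics/tA.png",A);cv2.imwrite("pics/sB.png",B)
f=lambda x:cv2.resize(x,(400,400),interpolation=cv2.INTER_CUBIC)
cv2.imwrite("pics/g3.png",np.hstack([f(A[175:305,325:455]),f(B[155:275,275:395])]))
# predicted pixels at q=pi
for y in(-.072,-.130):print(proj("top",world(P,grip(np.pi,y))).round(1),proj("side",world(P,grip(np.pi,y))).round(1))
```

```text
[420.5 185.9] [313.3 176.8]
[455. 179.] [317.  164.6]
```

View pics/g3.png

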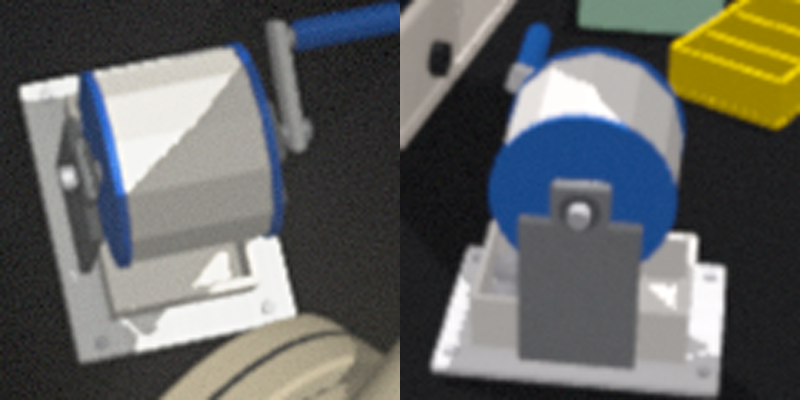

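The top view puts the sleeve root at px (421,186), against (420.5,185.9) predicted for port down. In the side view there's a greyish blob in the +x end of the tray near crop (505,265). I'll enlarge that against the earlier picture.

Run:
```python
from h import *
import cv2
a=cv2.imread("pics/side0.png");b=cv2.imread("pics/sB.png");t=cv2.imread("pics/tA.png")
f=lambda x,s:cv2.resize(x,s,interpolation=cv2.INTER_CUBIC)
g=lambda x:np.clip(255*(x/255.)**.8,0,255).astype(np.uint8)
top=np.hstack([f(a[210:265,285:375],(400,245)),f(b[210:265,285:375],(400,245))])
bot=f(t[175:280,325:485],(800,350*1))
cv2.imwrite("pics/g4.png",np.vstack([g(top),g(bot)]))
for L in [(.04,0,.0225),(-.04,0,.0225),(0,0,.0225),(.04,.03,.0225),(.04,-.03,.0225)]:
  w=world(P,L);print(L,proj("side",w).round(0),proj("top",w).round(0))
```

```text
(0.04, 0, 0.0225) [312. 240.] [372. 216.]
(-0.04, 0, 0.0225) [350. 244.] [382. 259.]
(0, 0, 0.0225) [331. 242.] [377. 237.]
(0.04, 0.03, 0.0225) [309. 249.] [356. 219.]
(0.04, -0.03, 0.0225) [314. 232.] [388. 213.]
```

View pics/g4.png

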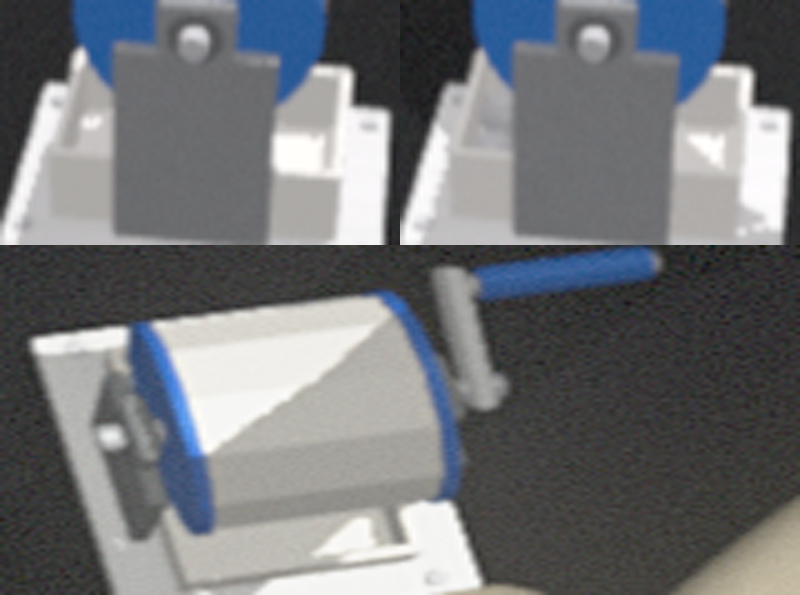

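Emit:
step_arm(commands=[[-0.035, 0.012, 0, 0, 0, 0], [-0.035, 0.012, 0, 0, 0, 0], [-0.035, 0.012, 0, 0, 0, 0], [-0.035, 0.012, 0, 0, 0, 0], [-0.035, 0.012, 0, 0, 0, 0], [-0.035, 0.012, 0, 0, 0, 0], [-0.035, 0.012, 0, 0, 0, 0], [0, 0, 0, 0, 0, 0]])

```text
time: 10.6
ee_pos: [0.4102, -0.5634, 0.2443]
eef_rot: [0.997, 0.077, -0.0, 0.001]
ft_force: [0.4, -0.3, -0.2]
width: 0.0868
```

Run:
```python
from h import *
import cv2
b=np.mean([camera("side")[:,:,::-1].astype(float) for _ in range(8)],0).astype(np.uint8);t=camera("top")[:,:,::-1]
cv2.imwrite("pics/sC.png",b);cv2.imwrite("pics/tC.png",t);print(read_state()["time"],read_state()["ee_pos"])
f=lambda x,s:cv2.resize(x,s,interpolation=cv2.INTER_CUBIC)
cv2.imwrite("pics/g5.png",np.vstack([f(b[215:260,285:365],(640,360)),f(t[175:300,325:485],(640,240))[:240]]))
```

```text
11.05 [ 0.4164891  -0.56065307  0.24272089]
```

View pics/g5.png

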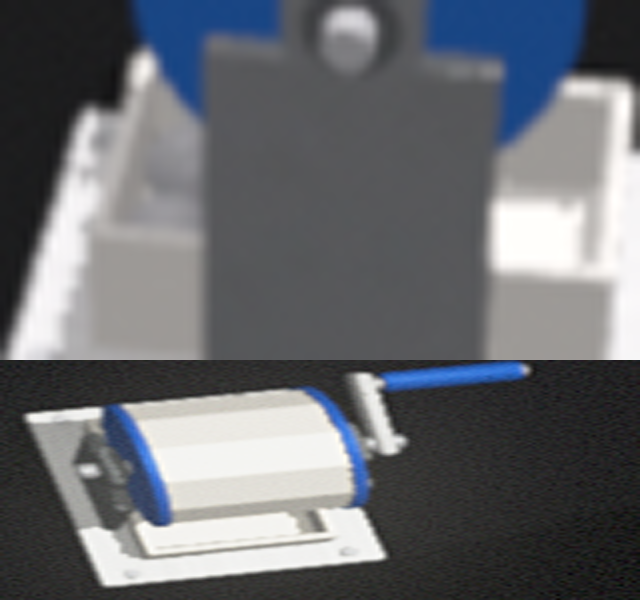

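Side view: two bluish-grey rounded shapes sit in the +x end of the tray, at about px (307,235) and (306,241). I'll confirm with one contrast-enhanced crop beside the initial state, and measure the sleeve angle numerically.

Run:
```python
from h import *
import cv2
from scipy.optimize import minimize_scalar
a=cv2.imread("pics/side0.png");b=cv2.imread("pics/sC.png");t=cv2.imread("pics/tC.png")
def f(x):
    x=cv2.resize(x[215:250,293:321],(400,500),interpolation=cv2.INTER_CUBIC).astype(float)
    m=x.mean(2,keepdims=True);return np.clip((m-90)*1.5+(x-m)*4,0,255).astype(np.uint8)
cv2.imwrite("pics/g6.png",np.hstack([f(a),f(b)]))
def sleeve(im):
    B,G,R=[im[...,i].astype(int) for i in range(3)];m=(B>90)&(B-R>50);m[:,:416]=0;m[:, 490:]=0;m[:165]=0;m[250:]=0
    v,u=np.nonzero(m);return np.array([u.mean(),v.mean()]),len(u)
for n,q0 in(("top0",1.0),("tC",3.14)):
    c,k=sleeve(cv2.imread(f"pics/{n}.png"));r=minimize_scalar(lambda q:np.sum((proj("top",world(P,grip(q)))-c)**2),bounds=(q0-.6,q0+.5),method="bounded")
    print(n,c,k,r.x,r.fun**.5)
B=t.astype(int);print(read_state()["time"])
# orange unchanged?
o=lambda im:cv2.inRange(im,(0,60,150),(80,160,255))[:, :260]>0
x,y=o(cv2.imread("pics/top0.png")),o(t);print("orange px",x.sum(),y.sum(),[np.mean(np.nonzero(z),1).round(2) for z in(x,y)])
```

```text
top0 [451.47277228 231.77970297] 404 0.97784212891844 1.6098581700433416
tC [436.8   185.704] 375 3.558438929164832 2.274908508645903
11.05
orange px 1874 1874 [array([229.04, 167.74]), array([229.06, 167.84])]
```

View pics/g6.png

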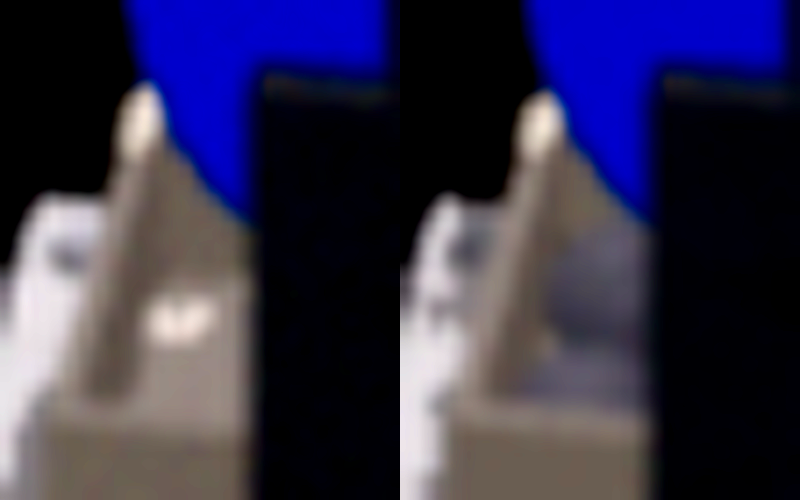

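Both balls clearly lie in the tray, and the orange drum hasn't changed. The q value from the top image was contaminated by the drum end, and that view is poorly conditioned here anyway. I'll redo it with the side view and a stricter mask.

Run:
```python
from h import *
import cv2
from scipy.optimize import least_squares
def cen(im,box):
    u0,u1,v0,v1=box;x=im[v0:v1,u0:u1].astype(int);m=((x[...,0]-x[...,2]>50)&(x[...,0]>80)).astype(np.uint8)
    n,l,s,c=cv2.connectedComponentsWithStats(m);i=[(s[k,4],tuple((c[k]+[u0,v0]).round(1)),tuple(s[k,:4]+[u0,v0,0,0])) for k in range(1,n) if s[k,4]>15];return i
print("side",cen(cv2.imread("pics/sC.png"),(300,345,155,200)))
print("top",cen(cv2.imread("pics/tC.png"),(405,480,165,220)))
print("top0",cen(cv2.imread("pics/top0.png"),(425,490,200,260)))
for q in(2.9,3.0,3.1,3.14,3.2,3.3,3.4):
    print(q,*[proj(n,world(P,grip(q,y))).round(1) for n in("side","top") for y in(-.072,-.101,-.130)])
```

```text
side [(np.int32(195), (np.float64(321.3), np.float64(169.2)), (np.int64(310), np.int64(161), np.int64(35), np.int64(19))), (np.int32(329), (np.float64(326.6), np.float64(194.9)), (np.int64(305), np.int64(189), np.int64(40), np.int64(11)))]
top [(np.int32(357), (np.float64(438.0), np.float64(182.7)), (np.int64(420), np.int64(175), np.int64(36), np.int64(16))), (np.int32(101), (np.float64(409.4), np.float64(206.6)), (np.int64(405), np.int64(192), np.int64(10), np.int64(28)))]
top0 [(np.int32(384), (np.float64(453.3), np.float64(231.4)), (np.int64(435), np.int64(224), np.int64(37), np.int64(16)))]
2.9 [315.9 172.3] [317.8 166.1] [319.5 160.2] [422.5 187. ] [440.  183.5] [457.4 180. ]
3.0 [314.7 174.1] [316.5 167.9] [318.3 161.9] [421.6 186.3] [439.  182.8] [456.4 179.4]
3.1 [313.6 176. ] [315.5 169.7] [317.3 163.8] [420.8 185.9] [438.1 182.5] [455.4 179.1]
3.14 [313.3 176.8] [315.2 170.5] [317.  164.5] [420.5 185.9] [437.8 182.4] [455. 179.]
3.2 [312.8 178. ] [314.7 171.7] [316.5 165.7] [420.  185.9] [437.3 182.4] [454.4 179. ]
3.3 [312.2 180. ] [314.1 173.7] [316.  167.7] [419.3 186.1] [436.5 182.7] [453.6 179.3]
3.4 [311.9 182.2] [313.8 175.8] [315.6 169.8] [418.7 186.6] [435.7 183.3] [452.7 179.9]
```

Top centroid (438.0,182.7) gives q≈3.1. In the side view the sleeve's top edge at row 161 fits q≈3.14. The gripper is clear of everything, so I'll hand in.

```bash
python3 -c "
from bench import *
print(close_job())"
```

```text
the job is handed in; nothing more can be done
None
```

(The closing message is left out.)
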